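Close the casting flasks in order of height

ROBOT

A 6-joint arm with a two-finger parallel gripper is mounted at the origin on the work surface. World frame = base frame: x ahead of the robot, y to its left, z up, the work surface at z = 0. Lengths are in mm, angles in rad, forces in N, time in s.
With the tool pointing down it reaches from about 225 to 725 mm from the base axis. Payload 3.1 kg.
Tool frame: the origin (TCP) lies at the very end of the fingers, on their centre line; the grasp point (between the pads) lies 19 mm behind it (bot.hold_point_z is the distance from the TCP to the grasp point, in mm); z points along the fingers, y is the line along which they close (so a half turn about z gives the same grasp; the last joint's range is limited). The gripper opens to 85 mm and grips with 20 to 120 N. Pads are 22 mm wide; open, the fingers measure 114 mm over their backs; the gripper's body (76 mm by 85 mm) begins 54 mm behind the grasp point. The pads swing forward as they close: fully open they stand 13 mm farther back than shut.
Start: joints at [1.215, 0.048, 0.099, 1.622, 0, 1.443], TCP at [118.571, 511.428, 231.312] pointing down, gripper open.
Joint ranges: [-2.91, 2.91], [-0.99, 1.94], [-1.21, 1.42], [-2.12, 2.29], [-1.49, 1.47], [-3.14, 3.14]. Speed limits (rad/s): [2.79, 2.79, 3.14, 3.14, 3.14, 3.14].

INTERFACE

Orientations are given as a unit quaternion [x, y, z, w].
In Python, from plant import readout, viewer, workorder, models, bot gives the robot as it stands.
- The arm moves only by the tool send_rows, never from a script. Its argument "increments" is a list of rows, each an object of numbers: "tx", "ty", "tz": the shift along the world's x, y, z normalised to -1 to 1, where 1 is 10 cm; "roll": the turn about the world's z normalised to -1 to 1, where 1 is 45 degrees. A call has exactly 5 rows; each row is the pose to reach, as a shift and turn from the pose commanded when the call began; what a row does not reach only later rows make up. A row lasts 1/12 s, in which the tool goes at most 41.7 mm and 7.16 degrees, less where a joint would pass 70% of its speed; a pose out of reach is approached as far as the arm can. A call with a number of a shift or a turn outside -1 to 1 is refused whole. A call with a gripper value outside its range is refused whole. "jaw" is the closure, from 0 (fully open) to 1 (shut), set as the call begins (left out, the last holds). The fingers move at their own pace and stop on an object; the grip force is fixed at half the most. Time passes only in rows, so rows that repeat a pose let the fingers close, or fill a call up. It gives the time, the measured TCP pose, the force, the opening and the grip force at its end, in the units of the state.
- readout.observe(): the state, without advancing time (a new reading comes with each control period).
- viewer.camera(name): name is "side" or "top"; returns a dict with "color" (420x560x3 uint8, red, green, blue), "K" (3x3 intrinsics, pixels), "origin" and "orientation" of the camera in the world. Camera axes: x right, y down, z forward; pixel columns grow to the right and rows downward; lengths in mm; the calibration is good to about 2 mm. A picture is of the moment at which its call begins. There is no depth.
- workorder.finish_job(): hands the job in; it is judged then, once.
Trained networks look in the newest picture that a camera, given by its name, has taken for a name from the list of things; names that differ only in an ending like _2 or _b are one class to them, and where a whole thing is asked for, a point or a joint stands for the part that bears it (a point fixed in the world has none). Each returns a list of dicts, best first, with "p" (0 to 1); they miss things now and then, are a little off and sometimes report something else, mostly with a low value. They report only what shows in the picture. A call takes as long as a camera call.
- models.cut_out(camera, thing): "pixels" (420x560 bool, what is visible of it) and "bbox" ([left, top, right, bottom] in pixels, round what is visible of it).
The state is a dict: "clock": time; "joint_positions": joint angles; "dq": joint speeds; "effort": joint torques, N m; "position": TCP position; "tool_rot": TCP orientation; "force": force on the tool from outside, world axes, zero at the start; "ft_torque": the same for the moment, N m; "width": finger opening in mm; "finger_force": force on a finger pad.
Only numpy, scipy, OpenCV 4.12 (cv2) and the standard library are available. Lean on these libraries where they do the work, as an engineer would, in place of code of your own. Each camera call takes 0.05 s, during which the arm holds its last target. There are 200 camera calls.

TASK

Close the three lidded casting flasks in order of height: with the fingertips, lightly press the raised lid of the shortest flask down until it is seated on the rim, lift the fingers off, then do the same to the middle one, and last the tallest. Only push down on the lids, gently: do not lift, tip or shove the flasks, and leave everything else on the bench where it is.

Things in the scene. Friction and masses are not known exactly. Their poses are not given: they have to be found in the camera images.
- flask_short: the short one of the three lidded casting flasks: an upright, perforated steel cylinder 60 mm across and 65 mm high (rim height) with a 70 mm wide, 5 mm thick foot flange, standing loose on the bench, 0.5 kg or up to 20 % off. Origin at the centre of its underside, z up.
- lid_short_top (a point): the spot to press on the short flask: centre of the top of the round boss (28 mm across, 6 mm high) in the middle of its flat black rubber lid (66 mm across, 8 mm thick). It lies on the flask's axis, 89 mm above the flask's underside when the lid is fully raised and 79 mm when it is seated.
- lid_short (a joint): how far that lid's white plug is pressed into the flask, in m: 0 = lid 10 mm proud of the rim, 0.010 = seated (firm stop). Starts at 0 to 0.002. The plug resists with about 4 N all the way, slightly more when pushed fast, and stays where left. The black top is soft rubber: it gives 1 mm per 3 N (not counted here) and springs back, so the push climbs by 3 N per mm once the plug is seated.
- flask_middle: the middle one of the three lidded casting flasks: an upright, perforated steel cylinder 74 mm across and 85 mm high (rim height) with a 84 mm wide, 5 mm thick foot flange, standing loose on the bench, 0.7 kg or up to 20 % off. Origin at the centre of its underside, z up.
- lid_middle_top (a point): the spot to press on the middle flask: centre of the top of the round boss (28 mm across, 6 mm high) in the middle of its flat black rubber lid (80 mm across, 8 mm thick). It lies on the flask's axis, 109 mm above the flask's underside when the lid is fully raised and 99 mm when it is seated.
- lid_middle (a joint): how far that lid's white plug is pressed into the flask, in m: 0 = lid 10 mm proud of the rim, 0.010 = seated (firm stop). Starts at 0 to 0.002. The plug resists with about 4 N all the way, slightly more when pushed fast, and stays where left. The black top is soft rubber: it gives 1 mm per 3 N (not counted here) and springs back, so the push climbs by 3 N per mm once the plug is seated.
- flask_tall: the tall one of the three lidded casting flasks: an upright, perforated steel cylinder 88 mm across and 105 mm high (rim height) with a 98 mm wide, 5 mm thick foot flange, standing loose on the bench, 0.95 kg or up to 20 % off. Origin at the centre of its underside, z up.
- lid_tall_top (a point): the spot to press on the tall flask: centre of the top of the round boss (28 mm across, 6 mm high) in the middle of its flat black rubber lid (94 mm across, 8 mm thick). It lies on the flask's axis, 129 mm above the flask's underside when the lid is fully raised and 119 mm when it is seated.
- lid_tall (a joint): how far that lid's white plug is pressed into the flask, in m: 0 = lid 10 mm proud of the rim, 0.010 = seated (firm stop). Starts at 0 to 0.002. The plug resists with about 4 N all the way, slightly more when pushed fast, and stays where left. The black top is soft rubber: it gives 1 mm per 3 N (not counted here) and springs back, so the push climbs by 3 N per mm once the plug is seated.
- cone_casting: bystander, to be left alone: a small grey metal cone casting, foot 38 mm across, 42 mm high, standing between the flasks. Origin at the centre of its underside.
- flux_jar: bystander, to be left alone: a small jar 36 mm across and 45 mm high, standing between the flasks. Origin at the centre of its underside.
- empty_flask: bystander, to be left alone: an open, empty steel tube without a lid, 64 mm across and 60 mm high. Origin at the centre of its underside.
- crucible: bystander, to be left alone: a white ceramic bowl 72 mm across and 35 mm high. Origin at the centre of its underside.
- tweezers: bystander, to be left alone: flat dark tweezers 150 mm long, 12 mm high, lying at the far side. Origin at the centre of its underside.
- pickle_bottle: bystander, to be left alone: a closed bottle 56 mm across and 130 mm high. Origin at the centre of its underside.
- brass_rod: bystander, to be left alone: a brass rod 12 mm thick and about 150 mm long, lying down (origin at the middle of its underside).

How it is judged:
By the outcome, as a careful person would: the job done as asked, in the order asked, and still so for the second after the job is handed in, with the robot touching nothing.
It also fails if it takes over 48 s, if anything falls off the work surface, if the arm or the gripper's body presses on something with over 40 N, if the wrist force passes 120 N, or if a joint passes its speed limit or range.

## Working session

There is one attempt and no reset: what is moved stays moved. The work goes in short steps, Python scripts to look and compute and a tool call to move; the robot and the scene stay as the last step left them, time stands still between calls to the robot, and variables do not carry over. Pictures are saved under pics/ and viewed, at most 10 in all, crops included, and the job is handed in when it is done.

Besides the shell and the picture viewer there is one more tool, called by a JSON object that holds its "method" and its "body", one argument or row to a line. send_rows: Moves the arm, as the interface text tells. Its arguments: {"type":"object","properties":{"increments":{"type":"array"},"jaw":{"type":"number"}},"required":["increments"]}

```bash
mkdir -p pics; cat > h.py <<'E'
import numpy as np, cv2
from scipy.spatial.transform import Rotation as R
from plant import readout, viewer, workorder, models, bot
def ray(c,u,v):
    d=R.from_quat(c["orientation"]).as_matrix()@np.linalg.inv(c["K"])@[u,v,1]
    return np.array(c["origin"]),d
def at(c,u,v,z):
    o,d=ray(c,u,v); return o+d*(z-o[2])/d[2]
def proj(c,p):
    q=R.from_quat(c["orientation"]).as_matrix().T@(np.array(p)-c["origin"]); q=c["K"]@q; return q[:2]/q[2]
E
python3 - <<'E'
from h import *
s=readout.observe(); print({k:np.round(v,3) for k,v in s.items()})
ims=[]
for n in("top","side"):
    c=viewer.camera(n); cv2.imwrite(f"pics/{n}1.png",c["color"][:,:,::-1]); print(n,np.round(c["origin"]),np.round(c["orientation"],3),c["K"][0,0])
    for t in("flask_short","flask_middle","flask_tall","lid_short_top","lid_middle_top","lid_tall_top","cone_casting","flux_jar","pickle_bottle","empty_flask"):
        for r in models.cut_out(n,t)[:2]: 
            ys,xs=np.nonzero(r["pixels"]);print(t,round(r["p"],2),np.round(r["bbox"]),xs.mean().round(1),ys.mean().round(1))
E
```

```text
{'clock': np.float64(0.0), 'joint_positions': array([ 1.215,  0.049,  0.098,  1.622, -0.   ,  1.443]), 'dq': array([-0.   ,  0.001,  0.001, -0.001,  0.002, -0.   ]), 'effort': array([-0.0000e+00, -3.3879e+01,  3.2001e+01,  2.0000e-02, -0.0000e+00,
        0.0000e+00]), 'position': array([118.351, 510.853, 230.123]), 'tool_rot': array([ 0.114,  0.994, -0.001, -0.   ]), 'force': array([-1.041, -1.068, -0.924]), 'ft_torque': array([ 0.051, -0.021, -0.052]), 'finger_force': np.float64(0.0), 'width': np.float64(85.609)}
top [ 516.   -8. 1172.] [-0.702  0.712 -0.028  0.022] 410.52222989325156
flask_short 0.77 [242. 198. 274. 225.] 256.4 209.7
flask_middle 0.96 [329. 225. 365. 252.] 346.0 234.5
flask_tall 0.94 [142. 224. 189. 262.] 166.4 243.0
lid_short_top 0.92 [246. 196. 268. 222.] 256.4 209.5
lid_middle_top 0.75 [333. 224. 363. 250.] 349.0 234.7
lid_middle_top 0.6 [303. 224. 311. 236.] 306.0 231.0
lid_tall_top 0.57 [142. 223. 180. 262.] 162.4 243.4
cone_casting 0.54 [126. 170. 157. 205.] 142.9 187.7
flux_jar 0.65 [299. 227. 314. 236.] 305.8 231.0
pickle_bottle 0.76 [390. 176. 418. 199.] 402.4 188.1
empty_flask 0.61 [192. 155. 214. 179.] 202.4 164.4
side [321. 640. 989.] [-0.183  0.923 -0.332  0.073] 524.4075093881328
flask_short 0.78 [271. 220. 304. 270.] 287.1 244.1
flask_middle 0.89 [333. 149. 368. 201.] 351.5 175.4
flask_tall 0.92 [256. 311. 307. 387.] 280.9 348.6
lid_short_top 0.74 [272. 220. 302. 248.] 287.2 234.0
lid_middle_top 0.85 [334. 148. 370. 174.] 353.5 162.3
lid_tall_top 0.37 [271. 221. 305. 252.] 287.5 234.6
pickle_bottle 0.93 [316.  95. 337. 142.] 325.9 121.4
```

View pics/top1.png

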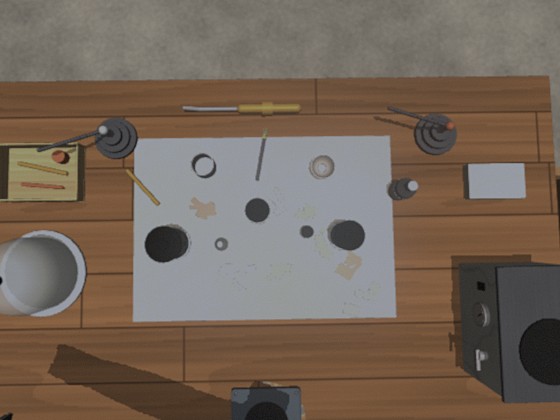

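View pics/side1.png

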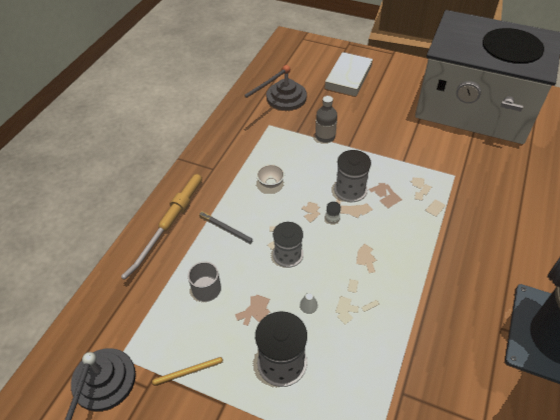

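```bash
cat > fit.py <<'E'
from h import *
from scipy.optimize import minimize
F={"short":(60,65,70,66),"middle":(74,85,84,80),"tall":(88,105,98,94)}
a=np.linspace(0,2*np.pi,40)
def disc(x,y,r,z): return np.c_[x+r*np.cos(a),y+r*np.sin(a),0*a+z]
S=8
def hulls(c,x,y,f,d):
    b,h,fl,l=F[f]; z=h+10-d
    for (r,z0,z1) in((fl/2,0,5),(b/2,0,h),(b/2-4,h,z),(l/2,z,z+8),(14,z+8,z+14)):
        p=np.array([proj(c,q) for q in np.r_[disc(x,y,r,z0),disc(x,y,r,z1)]])
        yield cv2.convexHull(p.astype(np.float32))
def render(c,x,y,f,d,off):
    m=np.zeros((100*S,100*S),np.uint8)
    for hl in hulls(c,x,y,f,d):
        cv2.fillPoly(m,[np.round((hl+.5-off)*S*16).astype(np.int32)],255,shift=4)
    return cv2.resize(m,(100,100),interpolation=cv2.INTER_AREA)/255.
def fit(cams,f,x0,y0,d=1):
    obs=[]
    for n,c in cams.items():
        rs=[r for r in models.cut_out(n,"flask_"+f) if r["p"]>.3]
        if not rs: continue
        u=proj(c,[x0,y0,50])
        r=min(rs,key=lambda r:np.hypot((r["bbox"][0]+r["bbox"][2])/2-u[0],(r["bbox"][1]+r["bbox"][3])/2-u[1]))
        off=np.round(u).astype(int)-50
        obs.append((n,c,np.pad(r["pixels"].astype(float),100)[off[1]+100:off[1]+200,off[0]+100:off[0]+200],off))
    res={}
    for sel in [[o] for o in obs]+[obs]:
        J=lambda p:sum(np.abs(render(c,*p,f,d,off)-m).sum()for n,c,m,off in sel)
        s=minimize(J,[x0,y0],method="Nelder-Mead",options=dict(initial_simplex=[[x0,y0],[x0+8,y0],[x0,y0+8]],xatol=.1,fatol=.1))
        res["+".join(o[0] for o in sel)]=(s.x.round(1),round(s.fun))
    return res
E
python3 - <<'E'
from fit import *
cams={n:viewer.camera(n) for n in("top","side")}
t=cams["top"]
tiles=[]
for f,uv,z in(("short",(256.4,209.5),80),("middle",(346,234.5),80),("tall",(165,243),90)):
    x0,y0,_=at(t,*uv,z); r=fit(cams,f,x0,y0); print(f,np.round([x0,y0]),r)
    x,y=r["top+side"][0]
    row=[]
    for n,c in cams.items():
        u=np.round(proj(c,[x,y,50])).astype(int); o=u-35
        im=cv2.resize(c["color"][o[1]:o[1]+70,o[0]:o[0]+70,::-1],(280,280),interpolation=cv2.INTER_CUBIC)
        im=np.clip(im.astype(float)*1.8,0,255).astype(np.uint8)
        for hl in hulls(c,x,y,f,1): cv2.polylines(im,[np.round((hl+.5-o)*4).astype(int)],True,(0,255,0),1)
        row.append(im)
    tiles.append(np.vstack(row))
cv2.imwrite("pics/fit.png",cv2.resize(np.hstack(tiles),(800,533)))
E
```

```text
short [584.  17.] {'top': (array([583.8,  16.4]), 26), 'side': (array([584.1,  17.4]), 71), 'top+side': (array([583.9,  16.6]), 100)}
middle [ 514. -220.] {'top': (array([ 514.4, -224. ]), 32), 'side': (array([ 514.8, -225.3]), 114), 'top+side': (array([ 514.5, -224. ]), 149)}
tall [498. 257.] {'top': (array([497.9, 257.4]), 43), 'side': (array([498. , 257.5]), 79), 'top+side': (array([498.2, 257.4]), 122)}
```

View pics/fit.png

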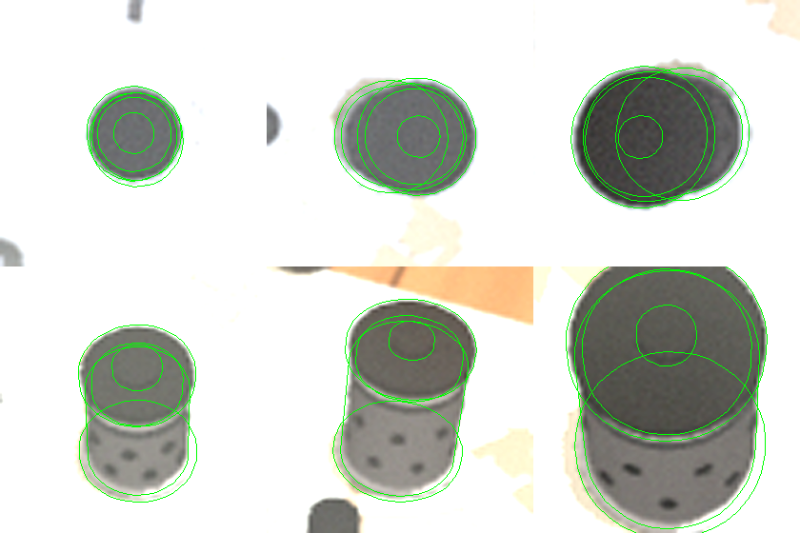

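Fits agree between the cameras: short (584, 16.6), middle (514.5, −224.2), tall (498.1, 257.4). I'll move toward the short flask, closing the fingers on the way.

{"method": "send_rows", "body": {
  "increments": [
    {"tx":0.19,"ty":-0.2,"tz":0},
    {"tx":0.38,"ty":-0.4,"tz":0},
    {"tx":0.57,"ty":-0.6,"tz":0},
    {"tx":0.76,"ty":-0.8,"tz":0},
    {"tx":0.93,"ty":-0.99,"tz":0}
  ],
  "jaw": 1
}}

```text
$.increments[0]: bad value
```

{"method": "send_rows", "body": {
  "increments": [
    {"tx":0.19,"ty":-0.2,"tz":0},
    {"tx":0.38,"ty":-0.4,"tz":0},
    {"tx":0.57,"ty":-0.6,"tz":0},
    {"tx":0.76,"ty":-0.8,"tz":0},
    {"tx":0.93,"ty":-0.99,"tz":0}
  ]
}}

```text
$.increments[0]: bad value
```

{"method": "send_rows", "body": {
  "increments": [
    {"tx":0.19,"ty":-0.2,"tz":0},
    {"tx":0.38,"ty":-0.4,"tz":0},
    {"tx":0.57,"ty":-0.6,"tz":0},
    {"tx":0.76,"ty":-0.8,"tz":0},
    {"tx":0.93,"ty":-0.99,"tz":0}
  ]
}}

```text
$.increments[0]: bad value
```

{"method": "send_rows", "body": {
  "increments": [
    {"tx":0.19,"ty":-0.2,"tz":0,"roll":0},
    {"tx":0.38,"ty":-0.4,"tz":0,"roll":0},
    {"tx":0.57,"ty":-0.6,"tz":0,"roll":0},
    {"tx":0.76,"ty":-0.8,"tz":0,"roll":0},
    {"tx":0.93,"ty":-0.99,"tz":0,"roll":0}
  ],
  "jaw": 1
}}

```text
clock: 1.92
position: [212.4, 411.4, 231.4]
tool_rot: [0.114, 0.994, 0.0, 0.0]
force: [0.0, 0.8, 0.5]
width: 25.6
finger_force: 0.0
```

{"method": "send_rows", "body": {
  "increments": [
    {"tx":0.19,"ty":-0.2,"tz":0,"roll":0},
    {"tx":0.38,"ty":-0.4,"tz":0,"roll":0},
    {"tx":0.57,"ty":-0.6,"tz":0,"roll":0},
    {"tx":0.76,"ty":-0.8,"tz":0,"roll":0},
    {"tx":0.93,"ty":-0.99,"tz":0,"roll":0}
  ]
}}

```text
clock: 2.33
position: [305.5, 312.3, 231.4]
tool_rot: [0.114, 0.994, 0.0, 0.0]
force: [1.9, 0.2, 0.1]
width: -0.1
finger_force: 0.0
```

{"method": "send_rows", "body": {
  "increments": [
    {"tx":0.19,"ty":-0.2,"tz":0,"roll":0},
    {"tx":0.38,"ty":-0.4,"tz":0,"roll":0},
    {"tx":0.57,"ty":-0.6,"tz":0,"roll":0},
    {"tx":0.76,"ty":-0.8,"tz":0,"roll":0},
    {"tx":0.93,"ty":-0.99,"tz":0,"roll":0}
  ]
}}

```text
clock: 2.75
position: [398.6, 213.2, 231.4]
tool_rot: [0.114, 0.993, 0.0, 0.0]
force: [0.2, 0.2, 0.7]
width: -0.2
finger_force: 0.0
```

{"method": "send_rows", "body": {
  "increments": [
    {"tx":0.19,"ty":-0.2,"tz":0,"roll":0},
    {"tx":0.38,"ty":-0.4,"tz":0,"roll":0},
    {"tx":0.57,"ty":-0.6,"tz":0,"roll":0},
    {"tx":0.76,"ty":-0.8,"tz":0,"roll":0},
    {"tx":0.93,"ty":-0.99,"tz":0,"roll":0}
  ]
}}

```text
clock: 3.17
position: [491.6, 114.1, 231.3]
tool_rot: [0.114, 0.993, 0.0, 0.0]
force: [0.8, -0.1, -0.2]
width: 0.3
finger_force: 0.0
```

{"method": "send_rows", "body": {
  "increments": [
    {"tx":0.19,"ty":-0.2,"tz":-0.1,"roll":0},
    {"tx":0.38,"ty":-0.4,"tz":-0.3,"roll":0},
    {"tx":0.57,"ty":-0.6,"tz":-0.5,"roll":0},
    {"tx":0.76,"ty":-0.8,"tz":-0.7,"roll":0},
    {"tx":0.93,"ty":-0.99,"tz":-0.9,"roll":0}
  ]
}}

```text
clock: 3.58
position: [584.7, 15.1, 140.4]
tool_rot: [0.114, 0.993, 0.0, 0.0]
force: [0.4, -0.2, 0.6]
width: 0.2
finger_force: 0.0
```

{"method": "send_rows", "body": {
  "increments": [
    {"tx":0,"ty":0,"tz":-0.15,"roll":0},
    {"tx":0,"ty":0,"tz":-0.3,"roll":0},
    {"tx":0,"ty":0,"tz":-0.4,"roll":0},
    {"tx":0,"ty":0,"tz":-0.46,"roll":0},
    {"tx":0,"ty":0,"tz":-0.48,"roll":0}
  ]
}}

```text
clock: 4.0
position: [582.7, 16.7, 92.1]
tool_rot: [0.114, 0.994, -0.0, -0.001]
force: [0.0, -0.3, -0.6]
width: 0.3
finger_force: 0.0
```

{"method": "send_rows", "body": {
  "increments": [
    {"tx":0,"ty":0,"tz":-0.02,"roll":0},
    {"tx":0,"ty":0,"tz":-0.04,"roll":0},
    {"tx":0,"ty":0,"tz":-0.06,"roll":0},
    {"tx":0,"ty":0,"tz":-0.08,"roll":0},
    {"tx":0,"ty":0,"tz":-0.1,"roll":0}
  ]
}}

```text
clock: 4.42
position: [584.3, 16.6, 84.7]
tool_rot: [0.114, 0.994, 0.0, 0.001]
force: [-0.1, -0.2, 4.8]
width: 0.1
finger_force: 1.9
```

{"method": "send_rows", "body": {
  "increments": [
    {"tx":0,"ty":0,"tz":-0.01,"roll":0},
    {"tx":0,"ty":0,"tz":-0.02,"roll":0},
    {"tx":0,"ty":0,"tz":-0.035,"roll":0},
    {"tx":0,"ty":0,"tz":-0.05,"roll":0},
    {"tx":0,"ty":0,"tz":-0.06,"roll":0}
  ]
}}

```text
clock: 4.83
position: [584.3, 16.6, 77.6]
tool_rot: [0.114, 0.994, 0.0, 0.001]
force: [0.4, 1.3, 4.7]
width: -0.1
finger_force: 2.1
```

{"method": "send_rows", "body": {
  "increments": [
    {"tx":0,"ty":0,"tz":-0.005,"roll":0},
    {"tx":0,"ty":0,"tz":-0.01,"roll":0},
    {"tx":0,"ty":0,"tz":-0.01,"roll":0},
    {"tx":0,"ty":0,"tz":-0.01,"roll":0},
    {"tx":0,"ty":0,"tz":-0.01,"roll":0}
  ]
}}

```text
clock: 5.25
position: [584.3, 16.6, 77.1]
tool_rot: [0.114, 0.994, 0.0, 0.001]
force: [-0.4, 2.0, 6.0]
width: 0.4
finger_force: 2.8
```

{"method": "send_rows", "body": {
  "increments": [
    {"tx":0,"ty":0,"tz":-0.005,"roll":0},
    {"tx":0,"ty":0,"tz":-0.01,"roll":0},
    {"tx":0,"ty":0,"tz":-0.013,"roll":0},
    {"tx":0,"ty":0,"tz":-0.013,"roll":0},
    {"tx":0,"ty":0,"tz":-0.013,"roll":0}
  ]
}}

```text
clock: 5.67
position: [584.4, 16.5, 76.4]
tool_rot: [0.114, 0.994, 0.0, 0.001]
force: [0.3, 0.7, 7.8]
width: -0.3
finger_force: 3.8
```

{"method": "send_rows", "body": {
  "increments": [
    {"tx":0,"ty":0,"tz":-0.004,"roll":0},
    {"tx":0,"ty":0,"tz":-0.008,"roll":0},
    {"tx":0,"ty":0,"tz":-0.008,"roll":0},
    {"tx":0,"ty":0,"tz":-0.008,"roll":0},
    {"tx":0,"ty":0,"tz":-0.008,"roll":0}
  ]
}}

```text
clock: 6.08
position: [584.4, 16.6, 76.0]
tool_rot: [0.114, 0.994, 0.0, 0.001]
force: [-0.6, 1.6, 7.9]
width: -0.0
finger_force: 4.4
```

Force keeps climbing past the 4 N plug resistance, so it is seated. Lifting and going to the middle one.

{"method": "send_rows", "body": {
  "increments": [
    {"tx":0,"ty":0,"tz":0.05,"roll":0},
    {"tx":0,"ty":0,"tz":0.2,"roll":0},
    {"tx":0,"ty":0,"tz":0.5,"roll":0},
    {"tx":0,"ty":0,"tz":0.8,"roll":0},
    {"tx":0,"ty":0,"tz":1.0,"roll":0}
  ]
}}

```text
clock: 6.5
position: [583.1, 16.0, 175.4]
tool_rot: [0.114, 0.994, -0.0, -0.0]
force: [0.7, 0.1, -0.1]
width: 0.0
finger_force: 0.0
```

{"method": "send_rows", "body": {
  "increments": [
    {"tx":-0.04,"ty":-0.15,"tz":0,"roll":0},
    {"tx":-0.09,"ty":-0.3,"tz":0,"roll":0},
    {"tx":-0.14,"ty":-0.48,"tz":0,"roll":0},
    {"tx":-0.18,"ty":-0.64,"tz":0,"roll":0},
    {"tx":-0.23,"ty":-0.8,"tz":0,"roll":0}
  ]
}}

```text
clock: 6.92
position: [559.2, -64.4, 172.6]
tool_rot: [0.114, 0.994, -0.0, -0.002]
force: [0.1, -0.4, 0.1]
width: 0.3
finger_force: 0.0
```

{"method": "send_rows", "body": {
  "increments": [
    {"tx":-0.04,"ty":-0.16,"tz":0,"roll":0},
    {"tx":-0.09,"ty":-0.32,"tz":0,"roll":0},
    {"tx":-0.14,"ty":-0.48,"tz":0,"roll":0},
    {"tx":-0.18,"ty":-0.64,"tz":0,"roll":0},
    {"tx":-0.23,"ty":-0.8,"tz":0,"roll":0}
  ]
}}

```text
clock: 7.33
position: [536.1, -144.3, 172.5]
tool_rot: [0.114, 0.994, 0.0, -0.002]
force: [0.0, 0.2, 0.4]
width: -0.2
finger_force: 0.0
```

{"method": "send_rows", "body": {
  "increments": [
    {"tx":-0.04,"ty":-0.16,"tz":0,"roll":0},
    {"tx":-0.09,"ty":-0.32,"tz":0,"roll":0},
    {"tx":-0.14,"ty":-0.48,"tz":0,"roll":0},
    {"tx":-0.19,"ty":-0.65,"tz":0,"roll":0},
    {"tx":-0.23,"ty":-0.81,"tz":0,"roll":0}
  ]
}}

```text
clock: 7.75
position: [512.9, -225.2, 172.5]
tool_rot: [0.114, 0.993, 0.0, -0.002]
force: [-0.5, 0.5, 0.4]
width: -0.1
finger_force: 0.0
```

{"method": "send_rows", "body": {
  "increments": [
    {"tx":0,"ty":0,"tz":-0.1,"roll":0},
    {"tx":0,"ty":0,"tz":-0.25,"roll":0},
    {"tx":0,"ty":0,"tz":-0.4,"roll":0},
    {"tx":0,"ty":0,"tz":-0.5,"roll":0},
    {"tx":0,"ty":0,"tz":-0.5,"roll":0}
  ]
}}

```text
clock: 8.17
position: [512.0, -222.8, 119.7]
tool_rot: [0.114, 0.994, 0.002, -0.004]
force: [-0.5, -0.7, -0.8]
width: 0.2
finger_force: 0.0
```

```bash
python3 - <<'E'
from fit import *
cams={n:viewer.camera(n) for n in("top","side")}
r=fit({"side":cams["side"]},"short",583.9,16.6,10);print(r)
c=cams["side"];cv2.imwrite("pics/side2.png",cv2.resize(c["color"][120:300,200:440,::-1],(800,600),interpolation=cv2.INTER_CUBIC))
print(readout.observe()["position"])
E
```

```text
{'side': (array([583.5,  16.7]), 77)}
[ 514.53554588 -224.24146994  124.19176074]
```

View pics/side2.png

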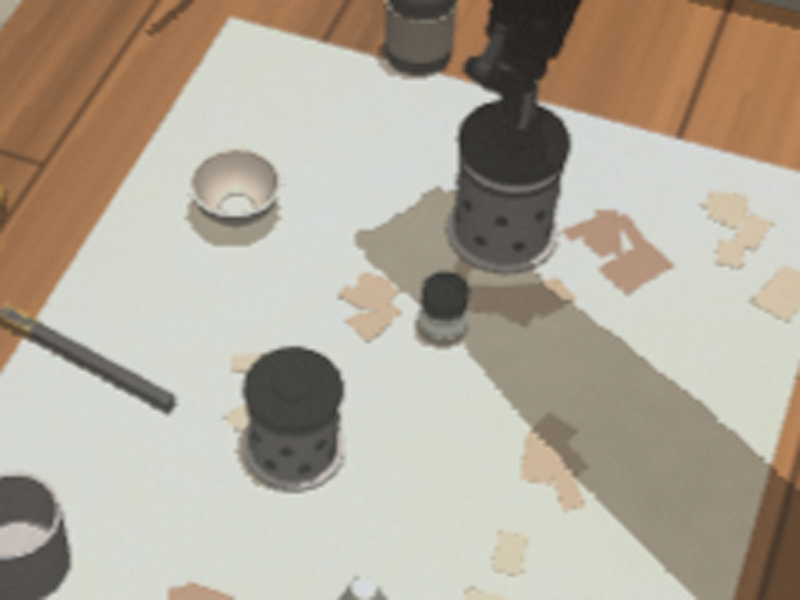

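The picture shows the short lid flush at (292,380), no white plug visible, and the fingers over the middle lid at (520,125).

{"method": "send_rows", "body": {
  "increments": [
    {"tx":0,"ty":0,"tz":-0.04,"roll":0},
    {"tx":0,"ty":0,"tz":-0.08,"roll":0},
    {"tx":0,"ty":0,"tz":-0.11,"roll":0},
    {"tx":0,"ty":0,"tz":-0.13,"roll":0},
    {"tx":0,"ty":0,"tz":-0.14,"roll":0}
  ]
}}

```text
clock: 8.73
position: [514.4, -224.5, 109.8]
tool_rot: [0.114, 0.994, 0.0, -0.0]
force: [-0.4, -0.7, -0.2]
width: -0.0
finger_force: 0.0
```

{"method": "send_rows", "body": {
  "increments": [
    {"tx":0,"ty":0,"tz":-0.02,"roll":0},
    {"tx":0,"ty":0,"tz":-0.04,"roll":0},
    {"tx":0,"ty":0,"tz":-0.06,"roll":0},
    {"tx":0,"ty":0,"tz":-0.08,"roll":0},
    {"tx":0,"ty":0,"tz":-0.09,"roll":0}
  ]
}}

```text
clock: 9.15
position: [514.7, -224.7, 101.6]
tool_rot: [0.114, 0.994, -0.0, 0.0]
force: [-1.0, 1.0, 2.5]
width: -0.4
finger_force: 1.8
```

{"method": "send_rows", "body": {
  "increments": [
    {"tx":0,"ty":0,"tz":-0.01,"roll":0},
    {"tx":0,"ty":0,"tz":-0.02,"roll":0},
    {"tx":0,"ty":0,"tz":-0.03,"roll":0},
    {"tx":0,"ty":0,"tz":-0.04,"roll":0},
    {"tx":0,"ty":0,"tz":-0.05,"roll":0}
  ]
}}

```text
clock: 9.57
position: [514.8, -224.7, 96.6]
tool_rot: [0.114, 0.994, -0.0, 0.0]
force: [-1.3, 0.4, 7.2]
width: -0.1
finger_force: 3.5
```

{"method": "send_rows", "body": {
  "increments": [
    {"tx":0,"ty":0,"tz":-0.005,"roll":0},
    {"tx":0,"ty":0,"tz":-0.01,"roll":0},
    {"tx":0,"ty":0,"tz":-0.015,"roll":0},
    {"tx":0,"ty":0,"tz":-0.015,"roll":0},
    {"tx":0,"ty":0,"tz":-0.015,"roll":0}
  ]
}}

```text
clock: 9.98
position: [514.8, -224.7, 96.1]
tool_rot: [0.114, 0.994, -0.0, 0.0]
force: [-2.3, 0.5, 8.6]
width: -0.1
finger_force: 4.2
```

{"method": "send_rows", "body": {
  "increments": [
    {"tx":0,"ty":0,"tz":0.05,"roll":0},
    {"tx":0,"ty":0,"tz":0.2,"roll":0},
    {"tx":0,"ty":0,"tz":0.5,"roll":0},
    {"tx":0,"ty":0,"tz":0.8,"roll":0},
    {"tx":0,"ty":0,"tz":1.0,"roll":0}
  ]
}}

```text
clock: 10.4
position: [515.0, -224.8, 196.4]
tool_rot: [0.114, 0.994, -0.0, 0.001]
force: [0.8, 0.3, -0.1]
width: -0.1
finger_force: 0.0
```

{"method": "send_rows", "body": {
  "increments": [
    {"tx":-0.01,"ty":0.15,"tz":0,"roll":0},
    {"tx":-0.02,"ty":0.35,"tz":0,"roll":0},
    {"tx":-0.02,"ty":0.56,"tz":0,"roll":0},
    {"tx":-0.03,"ty":0.76,"tz":0,"roll":0},
    {"tx":-0.03,"ty":0.96,"tz":0,"roll":0}
  ]
}}

```text
clock: 10.82
position: [510.8, -127.1, 193.0]
tool_rot: [0.114, 0.994, 0.0, -0.001]
force: [-0.6, -0.4, 0.2]
width: 0.2
finger_force: 0.0
```

{"method": "send_rows", "body": {
  "increments": [
    {"tx":-0.01,"ty":0.19,"tz":0,"roll":0},
    {"tx":-0.02,"ty":0.38,"tz":0,"roll":0},
    {"tx":-0.02,"ty":0.58,"tz":0,"roll":0},
    {"tx":-0.03,"ty":0.77,"tz":0,"roll":0},
    {"tx":-0.03,"ty":0.96,"tz":0,"roll":0}
  ]
}}

```text
clock: 11.23
position: [507.6, -31.0, 192.9]
tool_rot: [0.114, 0.994, 0.0, -0.001]
force: [-0.4, -0.2, -0.2]
width: -0.1
finger_force: 0.0
```

{"method": "send_rows", "body": {
  "increments": [
    {"tx":-0.01,"ty":0.19,"tz":0,"roll":0},
    {"tx":-0.02,"ty":0.38,"tz":0,"roll":0},
    {"tx":-0.02,"ty":0.58,"tz":0,"roll":0},
    {"tx":-0.03,"ty":0.77,"tz":0,"roll":0},
    {"tx":-0.03,"ty":0.96,"tz":0,"roll":0}
  ]
}}

```text
clock: 11.65
position: [504.5, 64.8, 192.9]
tool_rot: [0.114, 0.994, -0.0, -0.001]
force: [1.1, 0.4, -0.4]
width: 0.1
finger_force: 0.0
```

{"method": "send_rows", "body": {
  "increments": [
    {"tx":-0.01,"ty":0.19,"tz":0,"roll":0},
    {"tx":-0.02,"ty":0.38,"tz":0,"roll":0},
    {"tx":-0.02,"ty":0.58,"tz":0,"roll":0},
    {"tx":-0.03,"ty":0.77,"tz":0,"roll":0},
    {"tx":-0.03,"ty":0.96,"tz":0,"roll":0}
  ]
}}

```text
clock: 12.07
position: [501.5, 160.7, 192.9]
tool_rot: [0.113, 0.994, -0.0, -0.001]
force: [0.9, -0.8, 0.4]
width: -0.1
finger_force: 0.0
```

{"method": "send_rows", "body": {
  "increments": [
    {"tx":-0.01,"ty":0.2,"tz":0,"roll":0},
    {"tx":-0.02,"ty":0.4,"tz":0,"roll":0},
    {"tx":-0.03,"ty":0.6,"tz":0,"roll":0},
    {"tx":-0.04,"ty":0.8,"tz":0,"roll":0},
    {"tx":-0.05,"ty":0.98,"tz":0,"roll":0}
  ]
}}

```text
clock: 12.48
position: [496.4, 258.8, 192.8]
tool_rot: [0.113, 0.994, -0.0, -0.001]
force: [-0.2, 0.7, 0.5]
width: 0.3
finger_force: 0.0
```

{"method": "send_rows", "body": {
  "increments": [
    {"tx":0,"ty":0,"tz":-0.1,"roll":0},
    {"tx":0,"ty":0,"tz":-0.25,"roll":0},
    {"tx":0,"ty":0,"tz":-0.38,"roll":0},
    {"tx":0,"ty":0,"tz":-0.46,"roll":0},
    {"tx":0,"ty":0,"tz":-0.5,"roll":0}
  ]
}}

```text
clock: 12.9
position: [495.9, 256.5, 141.5]
tool_rot: [0.114, 0.994, -0.001, -0.002]
force: [-1.2, -0.4, 0.1]
width: 0.3
finger_force: 0.0
```

```bash
python3 - <<'E'
from fit import *
c=viewer.camera("side")
print(fit({"side":c},"short",583.9,16.6,10),fit({"side":c},"middle",514.5,-224.2,10))
cv2.imwrite("pics/side3.png",cv2.resize(c["color"][130:400,180:440,::-1],(578,600),interpolation=cv2.INTER_CUBIC))
print(readout.observe()["position"])
E
```

```text
{'': (array([583.9,  16.6]), 0)} {'side': (array([ 514.3, -222.9]), 1304)}
[497.19904513 256.9625637  144.09418398]
```

View pics/side3.png

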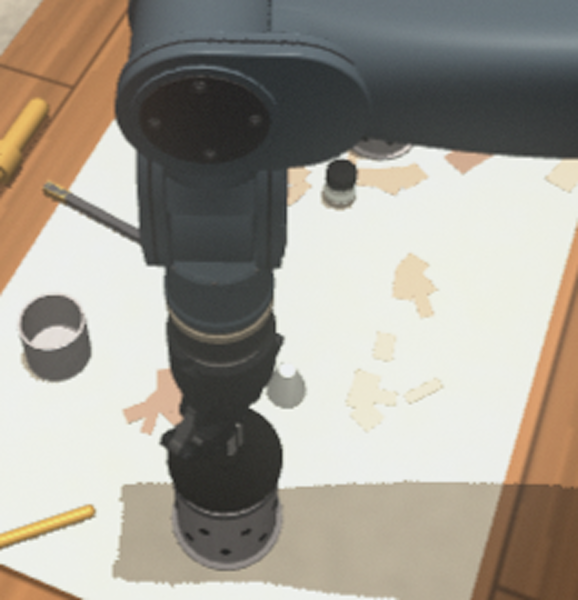

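Fingers hang over the centre of the tall lid at (225,440) in the crop; the cone and empty flask are clear. Pressing.

{"method": "send_rows", "body": {
  "increments": [
    {"tx":0,"ty":0,"tz":-0.04,"roll":0},
    {"tx":0,"ty":0,"tz":-0.08,"roll":0},
    {"tx":0,"ty":0,"tz":-0.11,"roll":0},
    {"tx":0,"ty":0,"tz":-0.13,"roll":0},
    {"tx":0,"ty":0,"tz":-0.14,"roll":0}
  ]
}}

```text
clock: 13.47
position: [497.5, 257.3, 130.4]
tool_rot: [0.114, 0.994, -0.0, -0.0]
force: [0.1, -0.7, 0.8]
width: 0.1
finger_force: 0.0
```

{"method": "send_rows", "body": {
  "increments": [
    {"tx":0,"ty":0,"tz":-0.02,"roll":0},
    {"tx":0,"ty":0,"tz":-0.04,"roll":0},
    {"tx":0,"ty":0,"tz":-0.06,"roll":0},
    {"tx":0,"ty":0,"tz":-0.08,"roll":0},
    {"tx":0,"ty":0,"tz":-0.1,"roll":0}
  ]
}}

```text
clock: 13.88
position: [497.8, 257.5, 121.3]
tool_rot: [0.114, 0.994, 0.0, 0.0]
force: [-1.0, -0.7, 3.9]
width: 0.1
finger_force: 1.9
```

{"method": "send_rows", "body": {
  "increments": [
    {"tx":0,"ty":0,"tz":-0.01,"roll":0},
    {"tx":0,"ty":0,"tz":-0.02,"roll":0},
    {"tx":0,"ty":0,"tz":-0.03,"roll":0},
    {"tx":0,"ty":0,"tz":-0.04,"roll":0},
    {"tx":0,"ty":0,"tz":-0.045,"roll":0}
  ]
}}

```text
clock: 14.3
position: [497.8, 257.5, 116.7]
tool_rot: [0.114, 0.994, 0.0, 0.0]
force: [-1.4, -0.3, 6.4]
width: -0.4
finger_force: 3.3
```

{"method": "send_rows", "body": {
  "increments": [
    {"tx":0,"ty":0,"tz":-0.005,"roll":0},
    {"tx":0,"ty":0,"tz":-0.01,"roll":0},
    {"tx":0,"ty":0,"tz":-0.015,"roll":0},
    {"tx":0,"ty":0,"tz":-0.015,"roll":0},
    {"tx":0,"ty":0,"tz":-0.015,"roll":0}
  ]
}}

```text
clock: 14.72
position: [497.8, 257.5, 116.2]
tool_rot: [0.114, 0.994, 0.0, 0.001]
force: [-1.9, -0.9, 8.9]
width: 0.1
finger_force: 4.2
```

Seated; lift off and back away for a final check.

{"method": "send_rows", "body": {
  "increments": [
    {"tx":0,"ty":0,"tz":0.05,"roll":0},
    {"tx":0,"ty":0,"tz":0.2,"roll":0},
    {"tx":0,"ty":0,"tz":0.5,"roll":0},
    {"tx":0,"ty":0,"tz":0.8,"roll":0},
    {"tx":0,"ty":0,"tz":1.0,"roll":0}
  ]
}}

```text
clock: 15.13
position: [497.9, 257.6, 216.4]
tool_rot: [0.114, 0.994, 0.0, 0.001]
force: [1.4, 0.4, 0.8]
width: 0.2
finger_force: 0.0
```

{"method": "send_rows", "body": {
  "increments": [
    {"tx":-0.2,"ty":0.12,"tz":0,"roll":0},
    {"tx":-0.4,"ty":0.24,"tz":0,"roll":0},
    {"tx":-0.6,"ty":0.36,"tz":0,"roll":0},
    {"tx":-0.8,"ty":0.48,"tz":0,"roll":0},
    {"tx":-1.0,"ty":0.6,"tz":0,"roll":0}
  ]
}}

```text
clock: 15.55
position: [396.5, 317.7, 213.7]
tool_rot: [0.114, 0.993, -0.0, -0.001]
force: [0.2, 0.3, 1.2]
width: 0.4
finger_force: 0.0
```

{"method": "send_rows", "body": {
  "increments": [
    {"tx":-0.2,"ty":0.15,"tz":0,"roll":0},
    {"tx":-0.4,"ty":0.3,"tz":0,"roll":0},
    {"tx":-0.6,"ty":0.45,"tz":0,"roll":0},
    {"tx":-0.8,"ty":0.6,"tz":0,"roll":0},
    {"tx":-1.0,"ty":0.7,"tz":0,"roll":0}
  ]
}}

```text
clock: 15.97
position: [296.4, 388.3, 213.6]
tool_rot: [0.113, 0.994, -0.0, -0.0]
force: [-0.6, -0.4, -0.4]
width: -0.1
finger_force: 0.0
```

{"method": "send_rows", "body": {
  "increments": [
    {"tx":-0.15,"ty":0.18,"tz":0,"roll":0},
    {"tx":-0.3,"ty":0.35,"tz":0,"roll":0},
    {"tx":-0.5,"ty":0.5,"tz":0,"roll":0},
    {"tx":-0.65,"ty":0.7,"tz":0,"roll":0},
    {"tx":-0.7,"ty":0.8,"tz":0,"roll":0}
  ]
}}

```text
clock: 16.38
position: [225.3, 468.8, 213.7]
tool_rot: [0.112, 0.994, -0.0, -0.001]
force: [0.6, -0.4, 0.2]
width: -0.2
finger_force: 0.0
```

```bash
python3 - <<'E'
from fit import *
cams={n:viewer.camera(n) for n in("top","side")}
for f,x,y in(("short",583.9,16.6),("middle",514.5,-224.2),("tall",498.1,257.4)): print(f,fit(cams,f,x,y,10))
c=cams["side"]; cv2.imwrite("pics/side4.png",cv2.resize(c["color"][120:400,200:440,::-1],(514,600),interpolation=cv2.INTER_CUBIC))
E
```

```text
short {'top': (array([584.2,  16.5]), 41), 'side': (array([584.7,  17.2]), 52), 'top+side': (array([584.5,  16.8]), 97)}
middle {'top': (array([ 514.1, -222.4]), 66), 'side': (array([ 514.5, -225.1]), 51), 'top+side': (array([ 514.4, -224.4]), 123)}
tall {'top': (array([497.6, 257. ]), 41), 'side': (array([498.2, 257.2]), 104), 'top+side': (array([498.1, 257.4]), 149)}
```

View pics/side4.png

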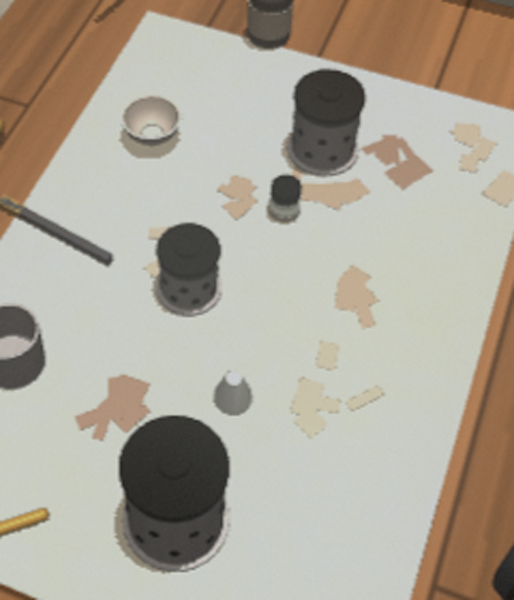

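All three lids are flush with no white plug showing: short at (188,250), middle at (328,95), tall at (174,465). The flasks and bystanders have not moved.

```bash
python3 -c "
from plant import workorder; print(workorder.finish_job())"
```

```text
the job is handed in; nothing more can be done
None
```

I pressed the three lids down in order (short, middle, tall), each seated with about 9 N. The final pictures show all three flush and nothing else on the bench moved, and the job is handed in.

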